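# Press the stopper home with the bench clamp and open it again

### The job

Use the bench clamp to press the stopper fully home into the neck of the bottle lying in its cradle: pump the trigger, as often as it takes, until the stopper's head meets the bottle's mouth, and stop squeezing as soon as the trigger turns stiff, or the bottle cracks. Do not press the stopper in by hand, neither directly nor by pushing on the jaw. Then press the release lever down and slide the jaw all the way back, leaving the bottle in its cradle and the cups, cap and model around it where they are.

Things in the scene. Friction and masses are not known exactly. Their poses are not given: they have to be found in the camera images.
- clamp: The bench clamp, fixed on the table, with a plywood board 150 x 460 x 18 mm. Origin on the table, under the bar; z up, y = the way the jaw presses. All mm here and below are in this frame (x across, y along, z above table). Black housing: x -24 to 24, y -150 to -30, top z 100. A toothed steel bar at z 56 runs through it and carries the jaw. V blocks at y 122 and 188 cradle the bottle.
- grip_top (a point): Top centre of the fixed black grip that stands on the housing: 28 wide (x), y -100 to -80, z 100 to 162 mm. The trigger is squeezed towards it.
- end_stop (a point): Centre of the face (y 212, z 56 mm) of the steel end stop, against which the bottle's base rests; 90 wide, top at z 100.
- jaw: The moving jaw: upright steel plate 44 wide, 12 thick, top z 120 mm; round rubber pad (radius 17, gives 1 mm per 30 N) on its +y face at bar height. Slides only along y. Its frame equals the clamp's when fully back at the rear stop; its y there is the jaw position: 5 to 27 mm at the start, about 57 at the seated stopper, most 72. In its own frame: plate y -8 to 4, pad face y 10.
- jaw_top (a point): Centre of the jaw plate's top edge (z 120 mm). To slide the jaw back, push the plate's +y side in -y, near the top, above the bottle (over z 90). Once released it takes about 3 N; a ratchet (5 mm steps) stops it from going back before that.
- trigger: The steel trigger, stem up from its pivot (origin; y -50, z 80 mm), hinged about x. Squeezing it in -y drives the jaw in +y; let go, it springs back and the ratchet holds the jaw. A full squeeze and full return advances the jaw 10 mm, a shorter one 5 or 0; the first 8 mm at the knob are idle. Moving the empty jaw takes 3 to 5 N at the knob; force on the stopper is about 2.2 times what exceeds that.
- trigger_knob (a point): Centre of the trigger's knob: cylinder of radius 7, 36 mm long along x, 72 mm above the pivot. At rest y -36, z 151 mm; fully squeezed (0.48 rad, end stop) y -70, z 149. Push its +y side in -y, fingers from above, tips over z 122. 10 to 14 N at the knob slide the stopper; once it is home the force climbs steeply; about 20 N (36 N on the bottle) cracks the bottle, as does a full squeeze.
- release: The release lever at the rear of the housing: a flat steel paddle 34 wide, reaching back (-y) from its pivot (its origin; y -145, z 98 mm). Pressed down it turns up to 0.36 rad and lifts the ratchet's pawl: the jaw is free from about 0.2 rad on. It takes 4 to 10 N, more while the clamp is tight, and stays where it is left. Raised at the start.
- release_pad (a point): Where to press on the release paddle: its upper face, 40 mm behind the pivot (y -185, z 108 mm when raised). Goes down 14 mm to its stop.
- bottle: The amber bottle, loose, lying in the cradle along y, base against the end stop, neck towards the jaw. Body radius 30 mm (top at z 86), neck rim radius 16.5, length 133. Origin: centre of the mouth (y 79, z 56); the bottle extends from it in +y.
- stopper: The dark rubber stopper, half way in the bottle's neck: head radius 16, 12 mm long. Origin: centre of the head's outer face, which the jaw's pad meets. Slides only along the bottle, from 16 N on. Fully home (head on the mouth) its origin is 12 mm in front (-y) of the bottle's; at the start 18 to 24 mm.
- volcano: Brown model volcano on a round base, radius 58, 60 mm high, origin under its centre. Leave alone.
- tumbler: Clear plastic tumbler, radius 36, 100 mm high, origin under its centre. Leave alone.
- dose_cup: Small clear cup, radius 22, 32 mm high, origin under its centre. Leave alone.
- screw_cap: Black screw cap, radius 19, 14 mm high, origin under its centre. Leave alone.
Things that resemble listed ones, but are neither listed nor needed, are in the scene too. There is more than one size of the bottle; the job needs the largest.

How it is judged:
By the outcome, as a careful person would: the job done as asked, in the order asked, and still so for the second after the job is handed in, with the robot touching nothing.
It also fails if it takes over 61 s, if anything falls off the work surface, if the arm or the gripper's body presses on something with over 40 N, if the wrist force passes 120 N, or if a joint passes its speed limit or range.

### The arm

A 6-joint arm with a two-finger parallel gripper is mounted at the origin on the work surface. World frame = base frame: x ahead of the robot, y to its left, z up, the work surface at z = 0. Lengths are in m, angles in rad, forces in N, time in s.
With the tool pointing down it reaches from about 0.35 to 0.925 m from the base axis. Payload 6.4 kg.
Tool frame: the origin (TCP) lies at the very end of the fingers, on their centre line; the grasp point (between the pads) lies 19 mm behind it; z points along the fingers, y is the direction in which the jaws open and shut (so a half turn about z gives the same grasp; the last joint's range is limited). The gripper opens to 94 mm and grips with 3 to 60 N. Pads are 16 mm wide; open, the fingers measure 119 mm over their backs; the gripper's body (75 mm by 177 mm) begins 78 mm behind the grasp point.
Start: joints at [-1.322, 0.245, 1.558, -0, 1.339, -0.174], TCP at [0.267, -0.593, 0.205] pointing down, gripper open.
Joint ranges: [-3.13, 3.13], [-1.02, 2.26], [0.13, 2.54], [-0.95, 4.09], [0.21, 2.88], [-2.74, 2.74]. Speed limits (rad/s): [2.57, 2.57, 3.14, 3.14, 3.14, 3.14].

### API

Orientations are given as [roll, pitch, yaw] about the fixed x, y, z axes, in that order (R = Rz(yaw) Ry(pitch) Rx(roll)).
In Python, from cell import manip, vision gives the robot as it stands.
- The arm moves only by the tool servo_tool, never from a script. Its argument "steps" is a list of rows, each an object with "slide": the shift along the tool's x, y, z each as a share of 120 mm, from -1 to 1, a list of three; "turn": the turn about the tool's z as a share of 60 degrees, from -1 to 1. A call has 1 to 8 rows; each row is the pose to reach, as a shift and turn from the pose measured when the call began, along the tool's axes at that moment; what a row does not reach only later rows make up. A row lasts 1/8 s, in which the tool goes at most 62.5 mm and 10.7 degrees, less where a joint would pass 70% of its speed; a pose out of reach is approached as far as the arm can. A call with a number of a shift or a turn outside -1 to 1 is refused whole. A call with a gripper value outside its range is refused whole. "claw" is the opening, from 0 (shut) to 1 (fully open), set as the call begins (left out, the last holds). The fingers move at their own pace and stop on an object; "newtons" is the grip in N (left out, the last holds). Time passes only in rows, so rows that repeat a pose let the fingers close. It gives the time, the measured TCP pose, the force and the opening at its end, in the units of the state.
- manip.get_obs(): the state, without advancing time (a new reading comes with each control period).
- vision.read_camera(name): name is "scene" or "top" or "wrist"; returns a dict with "image" (420x560x3 uint8, red, green, blue), "camera_matrix" (3x3 intrinsics, pixels), "position" and "attitude" of the camera in the world. Camera axes: x right, y down, z forward; pixel columns grow to the right and rows downward; lengths in m; the calibration is good to about 2 mm. A picture is of the moment at which its call begins. There is no depth.
- manip.hand_in(): hands the job in, once; it reports no verdict.
Trained networks look in a picture, given as the dict that the camera call returned (one of the last four; its "shot" number tells which), for a name from the list of things; names that differ only in an ending like _2 or _b are one class to them, and where a whole thing is asked for, a point or a joint stands for the part that bears it (a point fixed in the world has none). Each returns a list of dicts, best first, with "conf" (0 to 1); they miss things now and then, are a little off and sometimes report something else, mostly with a low value. They report only what shows in the picture. A call takes as long as a camera call. They do not tell look-alikes from the thing itself.
- vision.cut_out(picture, target): "mask" (420x560 bool, what is visible of it) and "centre" ([column, row] in pixels, amid what is visible of it).
The state is a dict: "time": time; "joint_positions": joint angles; "qvel": joint speeds; "tau": joint torques, N m; "eef_pos": TCP position; "eef_rot": TCP orientation; "contact_force": force on the tool from outside, world axes, zero at the start; "ft_torque": the same for the moment, N m; "opening": finger opening in m.
Only numpy, scipy, OpenCV 4.12 (cv2) and the standard library are available. Lean on these libraries where they do the work, as an engineer would, in place of code of your own. Each camera call takes 0.05 s, during which the arm holds its last target. There are 200 camera calls.

## Working session

There is one attempt and no reset: what is moved stays moved. The work goes in short steps, Python scripts to look and compute and a tool call to move; the robot and the scene stay as the last step left them, time stands still between calls to the robot, and variables do not carry over. Pictures are saved under pics/ and viewed, on a budget of 14 in all, crops included, one or two more only if the job needs it, and the job is handed in when it is done.

Besides the shell and the picture viewer there is one more tool, called after "Request:" as a command line: name --argument value ..., lists and objects as JSON in quotes. servo_tool: Moves the arm, as the interface text tells. Shift numbers are shares of 120 mm and turn numbers shares of 60 degrees, none past 1 either way. Its arguments: {"type":"object","properties":{"steps":{"type":"array","items":{"type":"object","properties":{"slide":{"type":"array","items":{"type":"number","minimum":-1,"maximum":1}},"turn":{"type":"number","minimum":-1,"maximum":1}}}},"claw":{"type":"number"},"newtons":{"type":"number"}},"required":["steps"]}

```bash
mkdir -p pics; ls; cat > h.py <<'E'
import sys; sys.path.insert(0,'.')
import numpy as np, cv2
from scipy.spatial.transform import Rotation as R
from cell import manip, vision
def cam(n,f=None):
    p=vision.read_camera(n)
    if f: cv2.imwrite('pics/'+f,cv2.cvtColor(p['image'],cv2.COLOR_RGB2BGR))
    return p
def rot(p):
    a=np.array(p['attitude'],float)
    return a if a.shape==(3,3) else (R.from_quat(a).as_matrix() if a.size==4 else R.from_euler('xyz',a).as_matrix())
def onplane(p,uv,z):
    d=rot(p)@np.linalg.solve(p['camera_matrix'],[uv[0],uv[1],1.]); o=np.array(p['position'])
    return o+d*(z-o[2])/d[2]
def proj(p,X):
    c=rot(p).T@(np.array(X,float)-p['position']); q=p['camera_matrix']@c; return q[:2]/q[2]
E
python3 - <<'E'
from h import *
o=manip.get_obs(); print({k:np.round(v,3) for k,v in o.items()})
for n in('scene','top'):
    p=cam(n,n+'0.png'); print(n,p['position'],p['attitude'],np.array(p['camera_matrix']).tolist())
    for t in('clamp','jaw','trigger_knob','trigger','release','release_pad','grip_top','bottle','stopper','end_stop','jaw_top'):
        try: print(t,[(round(d['conf'],2),np.round(d['centre'])) for d in vision.cut_out(p,t)][:3])
        except Exception as e: print(t,e)
E
```

```text
pics
{'time': np.float64(0.0), 'joint_positions': array([-1.322,  0.246,  1.559, -0.   ,  1.339, -0.174]), 'qvel': array([ 0.001, -0.   , -0.001, -0.   , -0.001, -0.001]), 'tau': array([-0.0000e+00, -4.1584e+01, -3.1460e+01,  6.9000e-02,  3.3000e-02,
       -0.0000e+00]), 'eef_pos': array([ 0.267, -0.592,  0.204]), 'eef_rot': array([-3.14 , -0.   ,  0.423]), 'contact_force': array([0.172, 0.331, 0.033]), 'ft_torque': array([ 0.009, -0.026, -0.005]), 'opening': np.float64(0.094)}
scene [ 0.83860175 -0.43761147  1.0773278 ] [-2.53877848  0.01164692  0.45897907] [[505.70899138796455, 0.0, 278.92782706680777], [0.0, 505.70899138796455, 208.90314568738617], [0.0, 0.0, 1.0]]
clamp [(0.87, array([270., 264.]))]
jaw [(0.67, array([278., 243.]))]
trigger_knob [(0.61, array([267., 239.])), (0.29, array([278., 246.]))]
trigger [(0.55, array([266., 239.]))]
release [(0.74, array([229., 298.])), (0.62, array([311., 320.]))]
release_pad [(0.64, array([234., 296.]))]
grip_top [(0.82, array([272., 263.])), (0.39, array([276., 246.]))]
bottle [(0.97, array([226., 169.])), (0.69, array([284., 136.])),
[... 239 characters left out ...]
1e-03 -1.54110773e+00] [[418.07318430886795, 0.0, 279.0644092742139], [0.0, 418.07318430886795, 211.89228807642687], [0.0, 0.0, 1.0]]
clamp [(0.55, array([313., 210.]))]
jaw [(0.67, array([313., 208.])), (0.58, array([307., 200.]))]
trigger_knob [(0.51, array([330., 196.]))]
trigger [(0.48, array([333., 196.])), (0.23, array([313., 207.]))]
release [(0.95, array([406., 211.]))]
release_pad [(0.87, array([410., 210.])), (0.64, array([313., 208.]))]
grip_top [(0.69, array([313., 207.]))]
bottle [(0.68, array([133., 270.])), (0.64, array([232., 191.])), (0.62, array([219., 322.]))]
stopper [(0.74, array([275., 191.]))]
end_stop [(0.69, array([315., 210.]))]
jaw_top [(0.59, array([309., 201.]))]
```

View pics/scene0.png

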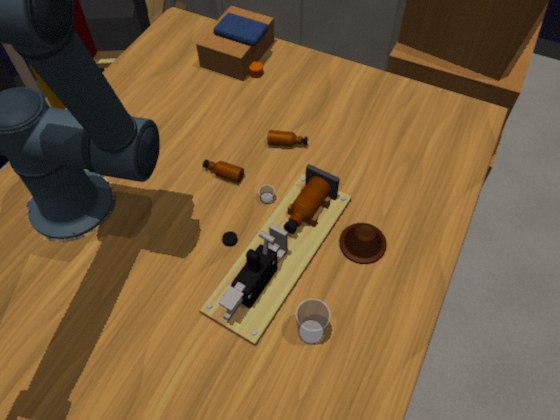

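View pics/top0.png

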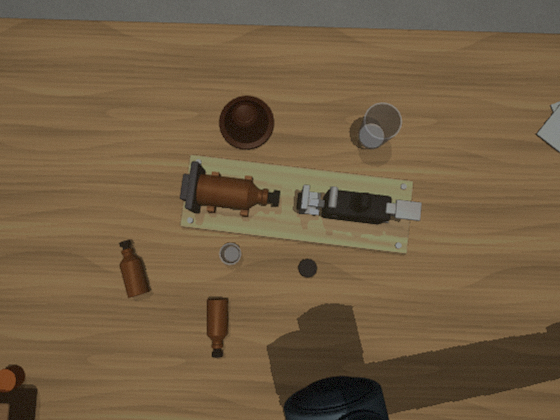

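The scene shows the clamp board running from (205,310) to (350,200), with the amber bottle in its cradle at (308,202). In the top view the board spans (182..412, 155..253), the bottle is at (232,191), the jaw is at about (308,200), the trigger knob is at about (332,197) and the release is at (406,210). The two smaller loose bottles, at (133,270) and (218,322), are look-alikes. The one in the cradle is the largest.

```bash
cat >> h.py <<'E'
def board(p):
    im=p['image']; hsv=cv2.cvtColor(im,cv2.COLOR_RGB2HSV)
    m=cv2.inRange(hsv,(23,40,90),(40,200,255))
    m=cv2.morphologyEx(m,cv2.MORPH_OPEN,np.ones((3,3),np.uint8))
    n,l,s,_=cv2.connectedComponentsWithStats(m)
    m=cv2.morphologyEx(m,cv2.MORPH_CLOSE,np.ones((25,25),np.uint8)); n,l,s,_=cv2.connectedComponentsWithStats(m)
    k=1+np.argmax(s[1:,4]); m=(l==k)
    v,u=np.nonzero(m); P=np.array([onplane(p,(a,b),.018)[:2] for a,b in zip(u,v)])
    return cv2.minAreaRect((P*1000).astype(np.float32)),m,s[k]
E
python3 - <<'E'
from h import *
for n in('top','scene'):
    p=cam(n); r,m,s=board(p); print(n,r,s)
    for t,uv in ((('bottle',(232,191)),) if n=='top' else ()): print(onplane(p,uv,.06))
    im=p['image'].copy(); im[m]=im[m]//2+np.array([127,0,0],np.uint8) 
    pts=cv2.boxPoints(r)/1000
    im=cv2.cvtColor(im,cv2.COLOR_RGB2BGR)
    cv2.polylines(im,[np.int32([proj(p,[*q,.018]) for q in pts])],True,(255,0,0),1)
    cv2.imwrite(f'pics/b_{n}.png',im)
a=cv2.imread('pics/b_top.png')[130:270,160:440]; b=cv2.imread('pics/b_scene.png')[150:350,190:370]
a=cv2.resize(a,(560,280)); b=cv2.resize(b,(240,267)); b=cv2.copyMakeBorder(b,0,13,0,0,0); cv2.imwrite('pics/b.png',np.hstack([a,b]))
E
```

```text
top ((558.8009643554688, 109.83067321777344), (455.2047119140625, 146.57078552246094), 84.82554626464844) [ 181  155  232   98 8675]
[0.57294193 0.23737578 0.06      ]
scene ((597.8133544921875, 104.37434387207031), (454.76800537109375, 69.85337829589844), 84.3861083984375) [ 233  192  113  149 3065]
```

View pics/b.png

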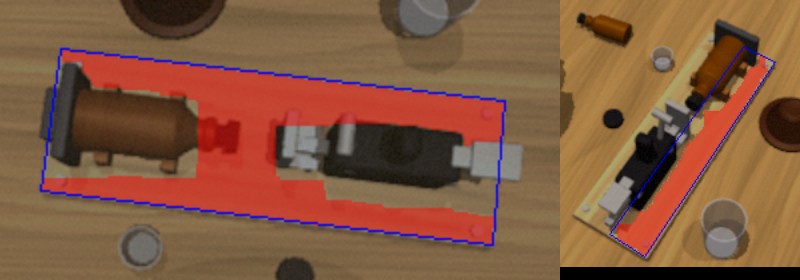

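```bash
cat > fit.py <<'E'
from h import *
from scipy.optimize import least_squares
p=cam('top');s=cam('scene'); r,_,_=board(p)
th=np.radians(r[2]-90); c=np.array(r[0])/1000
def loc(uv,z,q=p):
    w=onplane(q,uv,z)[:2]-c; return np.round(1000*np.array([w@[np.cos(th),np.sin(th)],w@[-np.sin(th),np.cos(th)]]),1)
print('yaw',np.degrees(th),c)
print('in board-centre frame: knob',loc((333.5,196.5),.151),'grip',loc((361.5,202.5),.162),'hous rear',loc((390.5,208),.1))
for t,z in(('trigger_knob',.151),('grip_top',.162),('release',.108),('bottle',.056),('stopper',.056),('jaw_top',.12),('end_stop',.1)):
    for q,n in((p,'top'),(s,'scene')):
        d=vision.cut_out(q,t)[:2]; print(t,n,[(round(x['conf'],2),np.round(x['centre']),loc(x['centre'],z,q)) for x in d])
A=lambda im,x0,x1,y0,y1,f: cv2.resize(cv2.cvtColor(im[y0:y1,x0:x1],cv2.COLOR_RGB2BGR),None,fx=f,fy=f,interpolation=cv2.INTER_CUBIC)
cv2.imwrite('pics/z.png',np.hstack([cv2.copyMakeBorder(A(p['image'],260,430,165,250,2.6),0,80,0,0,0)[:300],cv2.copyMakeBorder(A(s['image'],215,300,215,325,2.7),0,3,0,0,0)[:300]]))
E
python3 fit.py
```

```text
yaw -5.180572509765625 [0.55882428 0.10984563]
in board-centre frame: knob [  0.7 -56.6] grip [  -5.5 -103. ] hous rear [   0.3 -167.7]
trigger_knob top [(0.75, array([330., 199.]), array([ -3.7, -51.4]))]
trigger_knob scene [(0.44, array([266., 240.]), array([  5.6, -65.1]))]
grip_top top [(0.84, array([312., 207.]), array([-23.7, -21.7]))]
grip_top scene [(0.98, array([269., 264.]), array([  43.3, -114.6]))]
release top [(0.85, array([404., 208.]), array([   1.6, -189.2]))]
release scene [(0.75, array([267., 239.]), array([ -9.2, -40.9])), (0.58, array([232., 298.]), array([   3.9, -199.2]))]
bottle top [(0.94, array([134., 273.]), array([-175.1,  292.4])), (0.93, array([217., 323.]), array([-248.3,  122.9]))]
bottle scene [(0.79, array([283., 134.]), array([-167.8,  289.5])), (0.65, array([236., 294.]), array([ -12.2, -168.4]))]
stopper top [(0.61, array([219., 352.]), array([-299.6,  112.5])), (0.57, array([125., 246.]), array([-126.1,  318.1]))]
stopper scene [(0.67, array([293., 227.]), array([ 6.7, 44.7])), (0.59, array([206., 163.]), array([-290.4,   99.2]))]
jaw_top top [(0.75, array([307., 200.]), array([ -6.4, -14. ]))]
jaw_top scene []
end_stop top [(0.83, array([314., 210.]), array([-19.1, -30. ]))]
end_stop scene [(0.91, array([271., 264.]), array([ 29.4, -85.9]))]
```

View pics/z.png

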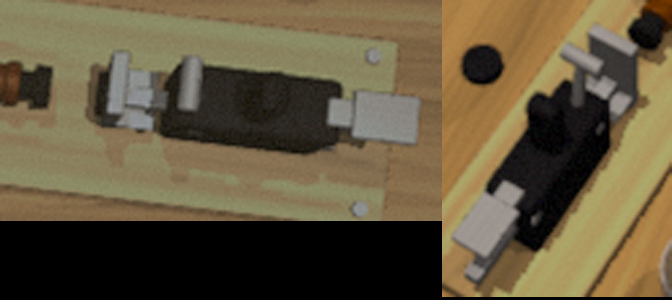

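Zoomed crops, in full-image pixels:
- **Top view:** knob (333.5,196.9), jaw top (305.8,196.5), end-stop face edge (198.2,187.5), grip top about (361,200).
- **Scene view:** knob (266.1,236.5), grip top (251.7,253.9), jaw top (278.3,229.8).

I'll fit the clamp pose to these.

```bash
cat > fit2.py <<'E'
from h import *
from scipy.optimize import least_squares
p=cam('top');s=cam('scene')
th0=np.radians(-5.18)
F=[(p,(333.5,196.9),(0,-36,153)),(p,(198.2,187.5),(0,212,100)),(p,(361.5,200.5),(0,-90,162)),(s,(266.1,236.5),(0,-36,153)),(s,(251.7,253.9),(0,-90,162)),
 (p,(305.8,196.5),'j'),(s,(278.3,229.8),'j')]
def W(x,l):
    c,n=np.cos(x[2]),np.sin(x[2]); return np.array([x[0]+c*l[0]-n*l[1],x[1]+n*l[0]+c*l[1],l[2]])
def f(x):
    e=[]
    for q,uv,l in F:
        l=(0,x[3]*1e3-2,120) if l=='j' else l
        e.append(proj(q,W(x,np.array(l)/1000))-uv)
    bc=W(x,np.array([0,x[4]*1e3,18])/1000)[:2]
    return np.r_[np.ravel(e),(bc-[.5588,.1098])/.0015,(x[2]-th0)/.005]
r=least_squares(f,[.56,.13,th0,.015,0]); x=r.x
print('x,y,yaw,jaw,boardcentre',np.round(x,4)); print(np.round(r.fun,1))
np.save('clamp.npy',x)
im=cv2.cvtColor(s['image'],cv2.COLOR_RGB2BGR); it=cv2.cvtColor(p['image'],cv2.COLOR_RGB2BGR)
def box(a,b):
    P=[(i,j,k) for i in(a[0],b[0]) for j in (a[1],b[1]) for k in (a[2],b[2])]
    return [(P[i],P[j]) for i in range(8) for j in range(i) if sum(u!=v for u,v in zip(P[i],P[j]))==1]
j=x[3]*1e3
big=[cv2.resize(o,None,fx=4,fy=4,interpolation=cv2.INTER_CUBIC) for o in(it,im)]
for q,o in((p,big[0]),(s,big[1])):
    for B in (box((-24,-150,20),(24,-30,100)),box((-22,j-8,80),(22,j+4,120)),box((-14,-100,100),(14,-80,162)),box((-18,-43,151),(18,-29,151)),box((-45,212,60),(45,212,100)),box((-16.5,79,56),(16.5,79,56)),box((-17,-185,108),(17,-145,98))):
        for a,b in B:
            A,C=[proj(q,W(x,np.array(v)/1000))*4+1.5 for v in(a,b)]
            cv2.line(o,tuple(np.int32(A)),tuple(np.int32(C)),(0,255,0),1)
a=big[0][600:1010,720:1720]; b=big[1][720:1280,860:1400]
cv2.imwrite('pics/ov.png',np.hstack([cv2.resize(cv2.copyMakeBorder(a,0,150,0,0,0),(500,280))[:280],cv2.resize(b,(290,280))]) if 0 else np.vstack([cv2.resize(a,(640,262)),cv2.copyMakeBorder(cv2.resize(b,(325,337)),0,0,0,315,0)]))
E
python3 fit2.py
```

```text
x,y,yaw,jaw,boardcentre [ 0.5564  0.0896 -0.0872  0.0109  0.0204]
[-0.   0.1 -3.2 -2.   4.7 -0.5  0.  -0.8  0.5 -1.5  0.2  0.3 -1.  -1.1
 -0.4  0.   0.6]
```

View pics/ov.png

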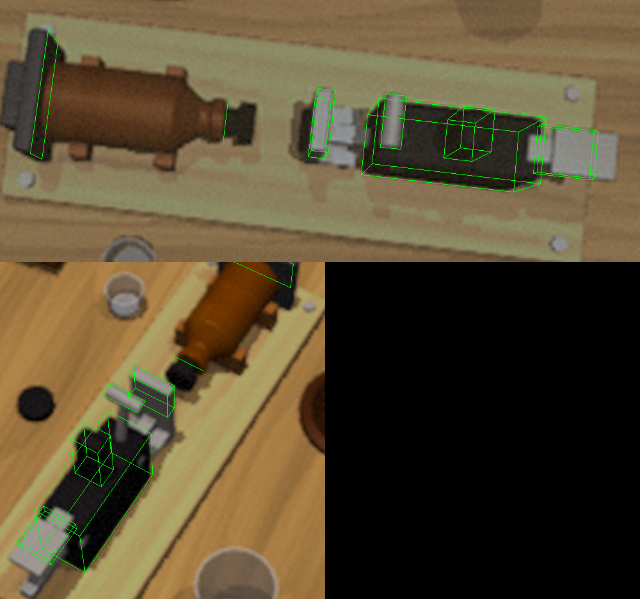

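The wireframe matches both views, and board, jaw, knob, grip and housing all line up. The jaw position is about 11 mm. Next I work out the approach to just in front of the knob, with the fingers shut.

```bash
cat > go.py <<'E'
# usage: go.py cx cy cz(mm clamp frame) -> remaining shares in tool axes
from h import *
x=np.load('clamp.npy'); o=manip.get_obs()
def W(l):
    c,n=np.cos(x[2]),np.sin(x[2]); return np.array([x[0]+(c*l[0]-n*l[1])/1e3,x[1]+(n*l[0]+c*l[1])/1e3,l[2]/1e3])
T=R.from_euler('xyz',o['eef_rot']).as_matrix()
t=W([float(a) for a in sys.argv[1:4]]); d=T.T@(t-o['eef_pos'])
yaw=x[2]+np.pi/2; dy=(o['eef_rot'][2]-yaw+np.pi)%(2*np.pi)-np.pi
w=np.array(o['eef_pos'])[:2]-x[:2]; c,n=np.cos(x[2]),np.sin(x[2])
print('target',t.round(4),'slide shares',np.round(d/.12,3),'turn share',round(np.degrees(dy)/60,3))
print('tcp in clamp mm',np.round([(c*w[0]+n*w[1])*1e3,(-n*w[0]+c*w[1])*1e3,o['eef_pos'][2]*1e3],1),'rot',np.round(o['eef_rot'],3),'F',np.round(o['contact_force'],2),'t',o['time'])
E
python3 go.py 0 -17 250
```

```text
target [0.5549 0.0726 0.25  ] slide shares [ 4.465 -4.071 -0.371] turn share -1.013
tcp in clamp mm [-229.1 -705.   205.4] rot [-3.142 -0.     0.423] F [-0.63  0.34  0.12] t 2.2
```

Request:
servo_tool --steps '[{"slide": [0, 0, -0.2], "turn": -0.17}, {"slide": [0, 0, -0.35], "turn": -0.34}, {"slide": [0, 0, -0.4], "turn": -0.5}, {"slide": [0, 0, -0.4], "turn": -0.67}, {"slide": [0, 0, -0.4], "turn": -0.84}, {"slide": [0, 0, -0.4], "turn": -1}]' --claw 0 --newtons 20

```text
time: 2.95
eef_pos: [0.2667, -0.5928, 0.2535]
eef_rot: [3.142, 0.0, 1.476]
contact_force: [0.2, 0.0, -1.3]
opening: 0.037
```

```bash
python3 go.py 0 -17 250
```

```text
target [0.5549 0.0726 0.25  ] slide shares [5.748 1.863 0.029] turn share -0.008
tcp in clamp mm [-229.2 -705.   253.5] rot [3.142 0.    1.476] F [ 0.24  0.04 -1.34] t 2.95
```

Request:
servo_tool --steps '[{"slide": [0.4, 0.25, 0]}, {"slide": [0.8, 0.5, 0]}, {"slide": [1, 0.6, 0]}]'

```text
$.steps[0]: bad value
```

Request:
servo_tool --steps '[{"slide": [0.45, 0.25, 0]}, {"slide": [0.9, 0.5, 0]}, {"slide": [1, 0.6, 0]}]'

```text
$.steps[0]: bad value
```

Request:
servo_tool --steps '[{"slide": [0.45, 0.15, 0]}, {"slide": [0.9, 0.3, 0]}, {"slide": [1, 0.3, 0]}]'

```text
$.steps[0]: bad value
```

Request:
servo_tool --steps '[{"slide": [0.45, 0.15, 0]}, {"slide": [0.9, 0.3, 0]}, {"slide": [1, 0.3, 0]}]'

```text
$.steps[0]: bad value
```

```bash
python3 go.py 0 -17 250
```

```text
target [0.5549 0.0726 0.25  ] slide shares [5.748 1.863 0.029] turn share -0.008
tcp in clamp mm [-229.2 -705.   253.5] rot [3.142 0.    1.476] F [ 0.24  0.04 -1.34] t 2.95
```

Each row needs "turn", so I'm adding it.

Request:
servo_tool --steps '[{"slide": [0.4, 0.25, 0], "turn": 0}, {"slide": [0.8, 0.5, 0], "turn": 0}, {"slide": [1, 0.6, 0], "turn": 0}]'

```text
time: 3.32
eef_pos: [0.3512, -0.4781, 0.2536]
eef_rot: [3.141, -0.0, 1.478]
contact_force: [-0.1, -1.1, -0.5]
opening: 0.0076
```

Request:
servo_tool --steps '[{"slide": [0.45, 0.25, 0], "turn": 0}, {"slide": [0.9, 0.5, 0], "turn": 0}, {"slide": [1, 0.6, 0], "turn": 0}]'

```text
time: 3.7
eef_pos: [0.4355, -0.3629, 0.254]
eef_rot: [3.141, 0.0, 1.481]
contact_force: [0.1, -0.7, -0.8]
opening: 0.0006
```

Request:
servo_tool --steps '[{"slide": [0.45, 0.15, 0], "turn": 0}, {"slide": [0.9, 0.3, 0], "turn": 0}, {"slide": [1, 0.3, 0], "turn": 0}]'

```text
time: 4.08
eef_pos: [0.4829, -0.245, 0.2541]
eef_rot: [3.141, 0.0, 1.484]
contact_force: [-0.3, 0.3, 0.6]
opening: 0.0004
```

Request:
servo_tool --steps '[{"slide": [0.45, 0.15, 0], "turn": 0}, {"slide": [0.9, 0.3, 0], "turn": 0}, {"slide": [1, 0.3, 0], "turn": 0}]'

```text
time: 4.45
eef_pos: [0.5298, -0.1276, 0.2541]
eef_rot: [3.141, 0.001, 1.486]
contact_force: [0.1, -0.3, 0.2]
opening: 0.0001
```

```bash
python3 go.py 0 -17 250
```

```text
target [0.5549 0.0726 0.25  ] slide shares [1.68  0.068 0.032] turn share 0.003
tcp in clamp mm [  -7.6 -218.7  254.1] rot [3.141e+00 1.000e-03 1.486e+00] F [ 0.13 -0.33  0.17] t 4.45
```

Request:
servo_tool --steps '[{"slide": [0.4, 0.03, 0], "turn": 0}, {"slide": [0.8, 0.06, 0], "turn": 0}, {"slide": [0.9, 0.07, 0], "turn": 0}]'

```text
time: 4.82
eef_pos: [0.5473, -0.0206, 0.254]
eef_rot: [3.141, 0.002, 1.487]
contact_force: [-0.4, -0.5, 0.5]
opening: 0.0005
```

Request:
servo_tool --steps '[{"slide": [0.35, 0, 0], "turn": 0}, {"slide": [0.7, 0, 0], "turn": 0}, {"slide": [0.78, 0, 0], "turn": 0}, {"slide": [0.78, 0, 0], "turn": 0}]'

```text
time: 5.32
eef_pos: [0.5554, 0.0713, 0.2537]
eef_rot: [3.141, 0.002, 1.486]
contact_force: [-0.6, -0.0, 0.5]
opening: 0.0003
```

```bash
python3 go.py 0 -17 137
python3 - <<'E'
from h import *
p=cam('wrist','w1.png')
E
```

```text
target [0.5549 0.0726 0.137 ] slide shares [ 0.013 -0.006  0.973] turn share 0.003
tcp in clamp mm [  0.6 -18.2 253.7] rot [3.141e+00 2.000e-03 1.486e+00] F [-0.58 -0.03  0.51] t 5.325
```

View pics/w1.png

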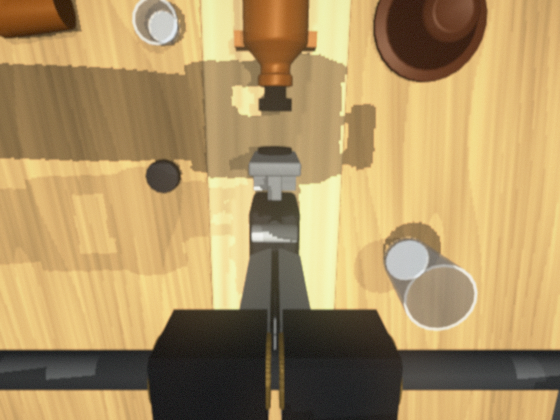

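```bash
python3 - <<'E'
from h import *
x=np.load('clamp.npy');o=manip.get_obs()
def W(l):
    c,n=np.cos(x[2]),np.sin(x[2]); return np.array([x[0]+(c*l[0]-n*l[1])/1e3,x[1]+(n*l[0]+c*l[1])/1e3,l[2]/1e3])
p=cam('wrist'); j=x[3]*1e3
for n,l in dict(jl=(-22,j+4,120),jr=(22,j+4,120),jrear=(0,j-8,120),mouth=(0,79,56),stopper=(0,58,56),knobL=(-18,-29,151),knobR=(18,-29,151),houseF=(0,-30,100)).items(): print(n,proj(p,W(l)).round())
print('tcp',proj(p,o['eef_pos']).round())
E
```

```text
jl [248. 163.]
jr [302. 164.]
jrear [275. 178.]
mouth [275.  86.]
stopper [275. 109.]
knobL [252. 225.]
knobR [298. 225.]
houseF [275. 210.]
tcp [276. 266.]
```

In the wrist view the knob is at (252–298, 215–243), the jaw top at row 165 and the stopper's end at row 109. The model predicts nearly the same, and puts the stopper about 21 mm out. Now I descend in front of the knob.

Request:
servo_tool --steps '[{"slide": [0.03, -0.005, 0.3], "turn": 0}, {"slide": [0.03, -0.005, 0.6], "turn": 0}, {"slide": [0.03, -0.005, 0.85], "turn": 0}, {"slide": [0.03, -0.005, 0.96], "turn": 0}, {"slide": [0.03, -0.005, 0.96], "turn": 0}]'

```text
time: 6.05
eef_pos: [0.5549, 0.0736, 0.1381]
eef_rot: [-3.141, 0.002, 1.484]
contact_force: [0.5, 0.3, -0.2]
opening: 0.0005
```

Request:
servo_tool --steps '[{"slide": [-0.03, 0, 0], "turn": 0}, {"slide": [-0.07, 0, 0], "turn": 0}, {"slide": [-0.1, 0, 0], "turn": 0}, {"slide": [-0.1, 0, 0], "turn": 0}]'

```text
time: 6.55
eef_pos: [0.5542, 0.0613, 0.1387]
eef_rot: [3.141, 0.003, 1.484]
contact_force: [0.5, 1.5, 1.2]
opening: 0.0001
```

```bash
python3 go.py 0 -15 137
```

```text
target [0.5551 0.0746 0.137 ] slide shares [ 0.111 -0.002  0.013] turn share 0.0
tcp in clamp mm [  0.3 -28.4 138.7] rot [3.141e+00 3.000e-03 1.484e+00] F [0.54 1.51 1.23] t 6.55
```

Request:
servo_tool --steps '[{"slide": [-0.05, 0, 0], "turn": 0}, {"slide": [-0.1, 0, 0], "turn": 0}, {"slide": [-0.15, 0, 0], "turn": 0}, {"slide": [-0.15, 0, 0], "turn": 0}]'

```text
time: 7.05
eef_pos: [0.5525, 0.0429, 0.1384]
eef_rot: [3.141, 0.003, 1.483]
contact_force: [1.5, 3.4, 0.6]
opening: 0.0006
```

Request:
servo_tool --steps '[{"slide": [-0.04, 0, 0], "turn": 0}, {"slide": [-0.07, 0, 0], "turn": 0}, {"slide": [-0.07, 0, 0], "turn": 0}]'

```text
time: 7.42
eef_pos: [0.5518, 0.0372, 0.1379]
eef_rot: [3.141, -0.004, 1.483]
contact_force: [2.7, 12.7, 0.0]
opening: 0.0001
```

```bash
python3 go.py 0 -15 137
```

```text
target [0.5551 0.0746 0.137 ] slide shares [ 0.313 -0.     0.009] turn share -0.001
tcp in clamp mm [ -0.  -52.6 137.9] rot [ 3.141 -0.004  1.483] F [ 2.74 12.69  0.02] t 7.425
```

The end stop was felt at about −52.6 with 12.7 N, so one full squeeze is done. I return, then make stroke 2.

Request:
servo_tool --steps '[{"slide": [0.1, 0, 0], "turn": 0}, {"slide": [0.2, 0, 0], "turn": 0}, {"slide": [0.31, 0, 0], "turn": 0}, {"slide": [0.31, 0, 0], "turn": 0}]'

```text
time: 7.92
eef_pos: [0.555, 0.0748, 0.138]
eef_rot: [3.141, -0.003, 1.484]
contact_force: [0.2, -0.3, -0.8]
opening: 0.0003
```

```bash
cat > jaw.py <<'E'
# jaw front-top edge from wrist view: bright band along the column profile
from h import *
x=np.load('clamp.npy')
def W(l):
    c,n=np.cos(x[2]),np.sin(x[2]); return np.array([x[0]+(c*l[0]-n*l[1])/1e3,x[1]+(n*l[0]+c*l[1])/1e3,l[2]/1e3])
p=cam('wrist',sys.argv[1] if len(sys.argv)>1 else None)
for t in('jaw','stopper'):
    for d in vision.cut_out(p,t)[:2]:
        v,u=np.nonzero(d['mask']); z=.12 if t=='jaw' else .056
        w=[onplane(p,(np.median(u),r),z)[:2]-x[:2] for r in(v.min(),v.max()+1)]
        print(t,round(d['conf'],2),u.min(),u.max(),v.min(),v.max(),'y mm',[round(1e3*(-np.sin(x[2])*a[0]+np.cos(x[2])*a[1]),1) for a in w])
E
python3 jaw.py w2.png; python3 go.py 0 -15 137
```

```text
jaw 0.57 235 317 156 242 y mm [np.float64(38.8), np.float64(-8.9)]
stopper 0.77 252 300 82 119 y mm [np.float64(79.5), np.float64(55.4)]
stopper 0.41 228 324 0 118 y mm [np.float64(127.6), np.float64(56.0)]
target [0.5551 0.0746 0.137 ] slide shares [ 0.005 -0.     0.009] turn share -0.001
tcp in clamp mm [ 1.00e-01 -1.57e+01  1.38e+02] rot [ 3.141e+00 -3.000e-03  1.483e+00] F [ 0.11 -0.16 -0.19] t 8.075
```

View pics/w2.png

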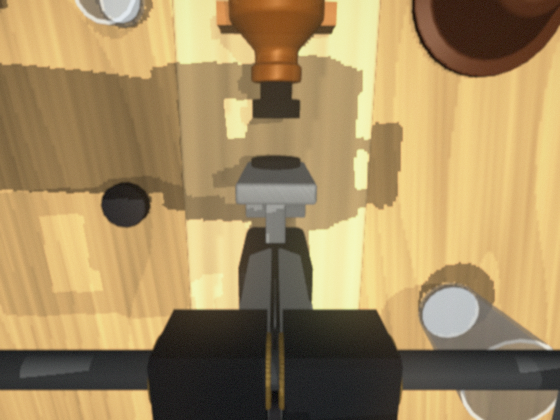

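Wrist view: the jaw's top strip spans rows 184–203, the pad starts at row 156 and the stopper's outer edge is at row 117. So a gap remains. Next is stroke 2, a full squeeze and return.

Request:
servo_tool --steps '[{"slide": [-0.08, 0, 0], "turn": 0}, {"slide": [-0.16, 0, 0], "turn": 0}, {"slide": [-0.24, 0, 0], "turn": 0}, {"slide": [-0.32, 0, 0], "turn": 0}, {"slide": [-0.32, 0, 0], "turn": 0}]'

```text
time: 8.7
eef_pos: [0.5519, 0.0373, 0.1377]
eef_rot: [3.14, -0.009, 1.481]
contact_force: [2.0, 11.5, 0.6]
opening: 0.0005
```

Request:
servo_tool --steps '[{"slide": [0.1, 0, 0], "turn": 0}, {"slide": [0.2, 0, 0], "turn": 0}, {"slide": [0.3, 0, 0], "turn": 0}, {"slide": [0.3, 0, 0], "turn": 0}]'

```text
time: 9.2
eef_pos: [0.555, 0.0737, 0.1379]
eef_rot: [3.141, -0.009, 1.482]
contact_force: [0.5, -0.1, 0.8]
opening: 0.0001
```

```bash
cat >> jaw.py <<'E'
# jaw's top strip by edges: strongest row gradients in the strip beside the stem
g=cv2.GaussianBlur(cv2.cvtColor(p['image'],cv2.COLOR_RGB2GRAY),(1,3),0)[:,245:262].mean(1); dg=np.diff(g)
Y=lambda r,z:round(float(1e3*np.dot([-np.sin(x[2]),np.cos(x[2])],onplane(p,(275,r),z)[:2]-x[:2])),1)
k=[i for i in range(60,240) if abs(dg[i])>9]; print('edges row,step,y@z120,y@z72',[(i,round(dg[i]),Y(i+.5,.12),Y(i+.5,.072)) for i in k])
E
python3 jaw.py w3.png; python3 - <<'E'
from h import *
E
python3 go.py 0 -15 137
```

```text
jaw 0.86 234 317 140 241 y mm [np.float64(45.9), np.float64(-9.3)]
stopper 0.6 252 299 81 117 y mm [np.float64(79.5), np.float64(56.0)]
edges row,step,y@z120,y@z72 [(64, -12, 82.1, 87.7), (65, -15, 81.7, 87.1), (66, -10, 81.2, 86.6), (97, -10, 66.7, 68.5), (100, 11, 65.3, 66.8), (101, 11, 64.8, 66.2), (115, 16, 58.0, 57.7), (116, 18, 57.5, 57.1), (117, 12, 57.1, 56.5), (139, -11, 46.1, 42.9), (140, -20, 45.6, 42.3), (141, -21, 45.1, 41.7), (142, -14, 44.6, 41.0), (161, 13, 34.9, 28.9), (162, 18, 34.4, 28.3), (163, 17, 33.8, 27.6), (164, 13, 33.3, 27.0), (222, 10, 1.8, -12.2), (225, -12, 0.1, -14.3), (226, -20, -0.4, -15.0), (227, -19, -1.0, -15.7), (228, -11, -1.6, -16.4)]
target [0.5551 0.0746 0.137 ] slide shares [ 0.014 -0.002  0.008] turn share -0.003
tcp in clamp mm [  0.2 -16.7 138. ] rot [ 3.14  -0.009  1.481] F [ 0.02 -0.3   0.48] t 9.35
```

The jaw is at about 31 mm and the stopper face at about y 57. Stroke 3 (full) will take the jaw to about 41 mm, still clear of the stopper.

Request:
servo_tool --steps '[{"slide": [-0.08, 0, 0], "turn": 0}, {"slide": [-0.16, 0, 0], "turn": 0}, {"slide": [-0.24, 0, 0], "turn": 0}, {"slide": [-0.31, 0, 0], "turn": 0}, {"slide": [-0.31, 0, 0], "turn": 0}]'

```text
time: 9.98
eef_pos: [0.552, 0.0374, 0.1375]
eef_rot: [3.14, -0.015, 1.479]
contact_force: [2.6, 10.6, 0.4]
opening: 0.0007
```

Request:
servo_tool --steps '[{"slide": [0.1, 0, 0], "turn": 0}, {"slide": [0.2, 0, 0], "turn": 0}, {"slide": [0.3, 0, 0], "turn": 0}, {"slide": [0.3, 0, 0], "turn": 0}]'

```text
time: 10.48
eef_pos: [0.5552, 0.0738, 0.1379]
eef_rot: [3.14, -0.014, 1.481]
contact_force: [-0.5, 0.0, -0.5]
opening: 0.0006
```

```bash
python3 jaw.py w4.png |tail -1;  python3 go.py 0 -15 137
```

```text
edges row,step,y@z120,y@z72 [(69, -10, 80.1, 85.4), (98, -11, 66.5, 68.4), (104, 11, 63.6, 64.8), (105, 10, 63.1, 64.2), (116, 17, 57.7, 57.6), (117, 19, 57.3, 57.0), (118, 11, 56.8, 56.4), (126, -18, 52.8, 51.4), (127, -23, 52.3, 50.8), (128, -17, 51.8, 50.2), (142, 11, 44.8, 41.5), (143, 18, 44.3, 40.8), (144, 18, 43.8, 40.2), (145, 14, 43.3, 39.6), (163, -9, 34.0, 28.0), (166, 12, 32.4, 26.1), (227, -16, -0.8, -15.3), (228, -15, -1.4, -16.0), (229, -10, -2.0, -16.7)]
target [0.5551 0.0746 0.137 ] slide shares [ 0.013 -0.003  0.009] turn share -0.004
tcp in clamp mm [  0.4 -16.6 138. ] rot [ 3.14  -0.014  1.479] F [ 0.07  0.49 -0.51] t 10.625
```

The jaw is at about 41 mm and the pad gap is about 6 mm. I make stroke 4 in parts, watching the force.

Request:
servo_tool --steps '[{"slide": [-0.08, 0, 0], "turn": 0}, {"slide": [-0.16, 0, 0], "turn": 0}, {"slide": [-0.2, 0, 0], "turn": 0}, {"slide": [-0.2, 0, 0], "turn": 0}]'

```text
time: 11.12
eef_pos: [0.5534, 0.0485, 0.1379]
eef_rot: [3.139, -0.014, 1.478]
contact_force: [0.7, 2.4, 1.6]
opening: 0.0005
```

Request:
servo_tool --steps '[{"slide": [-0.03, 0, 0], "turn": 0}, {"slide": [-0.06, 0, 0], "turn": 0}, {"slide": [-0.06, 0, 0], "turn": 0}]'

```text
time: 11.5
eef_pos: [0.5529, 0.0432, 0.1377]
eef_rot: [3.138, -0.019, 1.478]
contact_force: [2.8, 10.2, 1.9]
opening: 0.0005
```

```bash
python3 go.py 0 -15 137
```

```text
target [0.5551 0.0746 0.137 ] slide shares [ 0.263 -0.007  0.011] turn share -0.006
tcp in clamp mm [  0.6 -46.5 137.7] rot [ 3.138 -0.019  1.478] F [ 2.85 10.25  1.86] t 11.5
```

Request:
servo_tool --steps '[{"slide": [-0.03, 0, 0], "turn": 0}, {"slide": [-0.05, 0, 0], "turn": 0}, {"slide": [-0.05, 0, 0], "turn": 0}]'

```text
time: 11.88
eef_pos: [0.5524, 0.0397, 0.1372]
eef_rot: [3.138, -0.024, 1.477]
contact_force: [2.1, 11.7, 0.4]
opening: 0.0008
```

Request:
servo_tool --steps '[{"slide": [-0.03, 0, 0], "turn": 0}, {"slide": [-0.03, 0, 0], "turn": 0}]'

```text
time: 12.12
eef_pos: [0.5523, 0.0386, 0.137]
eef_rot: [3.138, -0.03, 1.477]
contact_force: [2.6, 12.5, 1.4]
opening: 0.0005
```

```bash
python3 go.py 0 -15 137
```

```text
target [0.5551 0.0746 0.137 ] slide shares [ 0.301 -0.005  0.009] turn share -0.006
tcp in clamp mm [  0.4 -51.1 137. ] rot [ 3.138 -0.03   1.477] F [ 2.59 12.53  1.39] t 12.125
```

Request:
servo_tool --steps '[{"slide": [-0.04, 0, 0], "turn": 0}, {"slide": [-0.04, 0, 0], "turn": 0}]'

```text
time: 12.38
eef_pos: [0.5522, 0.0374, 0.1369]
eef_rot: [3.137, -0.038, 1.476]
contact_force: [3.6, 16.0, 1.0]
opening: 0.0004
```

```bash
python3 go.py 0 -15 137;python3 jaw.py w5.png |tail -1
```

```text
target [0.5551 0.0746 0.137 ] slide shares [ 0.311 -0.005  0.011] turn share -0.007
tcp in clamp mm [  0.4 -52.3 136.9] rot [ 3.137 -0.038  1.476] F [ 3.56 15.98  0.99] t 12.375
edges row,step,y@z120,y@z72 [(71, -21, 43.3, 49.5), (72, -34, 42.8, 48.9), (73, -38, 42.3, 48.3), (74, -27, 41.9, 47.7), (75, -11, 41.4, 47.2), (86, 11, 36.2, 40.7), (87, 15, 35.7, 40.1), (88, 11, 35.2, 39.5), (115, 11, 22.2, 23.3), (116, 14, 21.7, 22.7), (117, 10, 21.2, 22.1), (133, -10, 13.2, 12.2), (134, -12, 12.7, 11.6), (185, -13, -13.7, -21.3), (186, -20, -14.2, -21.9), (187, -19, -14.8, -22.6), (188, -12, -15.3, -23.3)]
```

Request:
servo_tool --steps '[{"slide": [0.1, 0, 0], "turn": 0}, {"slide": [0.2, 0, 0], "turn": 0}, {"slide": [0.31, 0, 0], "turn": 0}, {"slide": [0.31, 0, 0], "turn": 0}]'

```text
time: 13.02
eef_pos: [0.5555, 0.075, 0.1381]
eef_rot: [3.138, -0.037, 1.478]
contact_force: [0.1, -0.2, 0.6]
opening: 0.0006
```

```bash
python3 go.py 0 -15 137; python3 jaw.py w6.png |tail -1; python3 -c "
import cv2;im=cv2.imread('pics/w6.png');cv2.imwrite('pics/w6c.png',cv2.resize(im[0:260,180:380],None,fx=2.3,fy=2.3))"
```

```text
target [0.5551 0.0746 0.137 ] slide shares [-0.004 -0.004  0.009] turn share -0.005
tcp in clamp mm [  0.4 -14.6 138.1] rot [ 3.138 -0.037  1.478] F [ 0.13 -0.25  0.59] t 13.025
edges row,step,y@z120,y@z72 [(83, -10, 75.4, 80.2), (84, -13, 74.9, 79.6), (85, -9, 74.4, 79.0), (98, -9, 68.2, 71.2), (99, -9, 67.7, 70.6), (126, 11, 54.4, 54.1), (127, 18, 53.9, 53.5), (128, 20, 53.4, 52.9), (129, 16, 52.9, 52.3), (130, 10, 52.4, 51.6), (147, -10, 43.7, 40.9), (148, -11, 43.2, 40.3), (180, -10, 26.5, 19.5), (231, -15, -1.7, -15.4), (232, -15, -2.2, -16.1)]
```

View pics/w6c.png

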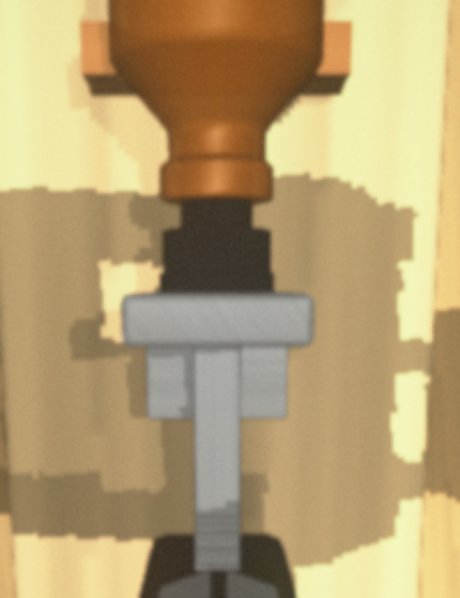

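The view shows the jaw pad on the stopper, with about 6 mm of stem still showing. The jaw is at about 51 mm. Stroke 5 goes in small, force-limited increments.

Request:
servo_tool --steps '[{"slide": [-0.07, 0, 0], "turn": 0}, {"slide": [-0.13, 0, 0], "turn": 0}, {"slide": [-0.18, 0, 0], "turn": 0}, {"slide": [-0.18, 0, 0], "turn": 0}]'

```text
time: 13.68
eef_pos: [0.5542, 0.0541, 0.1392]
eef_rot: [3.136, -0.043, 1.475]
contact_force: [-1.2, 10.1, 8.3]
opening: 0.0006
```

Request:
servo_tool --steps '[{"slide": [-0.03, 0, 0], "turn": 0}, {"slide": [-0.03, 0, 0], "turn": 0}]'

```text
time: 13.92
eef_pos: [0.554, 0.0522, 0.1395]
eef_rot: [3.136, -0.048, 1.474]
contact_force: [1.3, 10.2, 1.9]
opening: 0.0005
```

```bash
python3 go.py 0 -15 137
```

```text
target [0.5551 0.0746 0.137 ] slide shares [ 0.186 -0.009  0.03 ] turn share -0.009
tcp in clamp mm [  0.9 -37.5 139.5] rot [ 3.136 -0.048  1.474] F [ 1.25 10.15  1.93] t 13.925
```

Request:
servo_tool --steps '[{"slide": [-0.035, 0, 0], "turn": 0}, {"slide": [-0.035, 0, 0], "turn": 0}]'

```text
time: 14.18
eef_pos: [0.5537, 0.0494, 0.1395]
eef_rot: [3.135, -0.052, 1.473]
contact_force: [0.5, 9.4, 1.6]
opening: 0.0005
```

Request:
servo_tool --steps '[{"slide": [-0.03, 0, 0], "turn": 0}, {"slide": [-0.03, 0, 0], "turn": 0}]'

```text
time: 14.42
eef_pos: [0.5536, 0.0474, 0.1396]
eef_rot: [3.135, -0.058, 1.472]
contact_force: [1.7, 10.2, 1.1]
opening: 0.0006
```

```bash
python3 go.py 0 -15 137
```

```text
target [0.5551 0.0746 0.137 ] slide shares [ 0.226 -0.01   0.034] turn share -0.011
tcp in clamp mm [  0.9 -42.3 139.6] rot [ 3.135 -0.058  1.472] F [ 1.72 10.19  1.09] t 14.425
```

Request:
servo_tool --steps '[{"slide": [-0.026, 0, 0], "turn": 0}, {"slide": [-0.026, 0, 0], "turn": 0}]'

```text
time: 14.68
eef_pos: [0.5535, 0.0461, 0.1395]
eef_rot: [3.135, -0.063, 1.471]
contact_force: [1.9, 9.9, 0.0]
opening: 0.0003
```

Request:
servo_tool --steps '[{"slide": [-0.026, 0, 0], "turn": 0}, {"slide": [-0.026, 0, 0], "turn": 0}]'

```text
time: 14.92
eef_pos: [0.5534, 0.0449, 0.1395]
eef_rot: [3.134, -0.069, 1.47]
contact_force: [2.1, 10.6, 0.2]
opening: 0.0003
```

```bash
python3 go.py 0 -15 137; python3 jaw.py w7.png|tail -1
```

```text
target [0.5551 0.0746 0.137 ] slide shares [ 0.246 -0.011  0.038] turn share -0.013
tcp in clamp mm [  0.9 -44.8 139.5] rot [ 3.134 -0.069  1.47 ] F [ 2.11 10.55  0.15] t 14.925
edges row,step,y@z120,y@z72 [(75, -15, 50.1, 57.4), (76, -30, 49.7, 56.8), (77, -39, 49.2, 56.2), (78, -32, 48.7, 55.6), (79, -16, 48.2, 55.0), (91, 14, 42.3, 47.7), (92, 32, 41.8, 47.1), (93, 41, 41.3, 46.5), (94, 29, 40.8, 45.9), (95, 10, 40.4, 45.3), (99, -17, 38.4, 42.8), (100, -24, 37.9, 42.2), (101, -20, 37.4, 41.6), (102, -10, 36.9, 41.0), (142, -10, 16.6, 15.9), (143, -13, 16.0, 15.2), (144, -10, 15.5, 14.6), (198, -12, -13.3, -21.1), (199, -20, -13.9, -21.8), (200, -20, -14.4, -22.5), (201, -13, -15.0, -23.1)]
```

```bash
python3 -c "
import cv2;im=cv2.imread('pics/w7.png');cv2.imwrite('pics/w7c.png',cv2.resize(im[0:260,180:380],None,fx=2.3,fy=2.3))"
```

View pics/w7c.png

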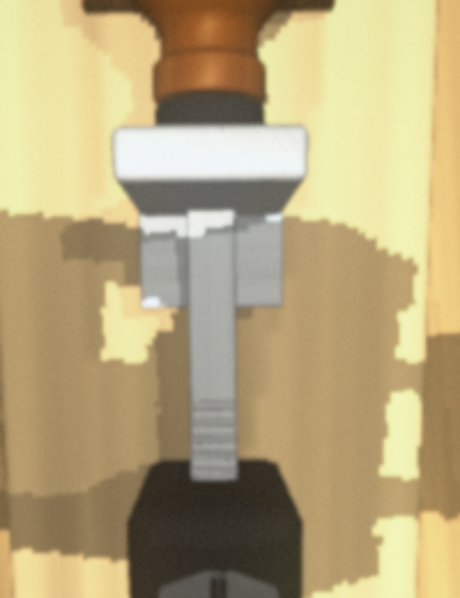

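The view shows the stopper head practically at the mouth: no stem is visible, the mouth is at row 97 of the crop and the jaw edge at row 125. The force is still at sliding level (10.7 N), so I continue in ~1 mm increments until it turns stiff.

Request:
servo_tool --steps '[{"slide": [-0.024, 0, 0], "turn": 0}, {"slide": [-0.024, 0, 0], "turn": 0}]'

```text
time: 15.32
eef_pos: [0.5533, 0.0439, 0.1395]
eef_rot: [3.133, -0.074, 1.469]
contact_force: [2.3, 10.3, 0.8]
opening: -0.0
```

```bash
python3 go.py 0 -15 137
```

```text
target [0.5551 0.0746 0.137 ] slide shares [ 0.253 -0.012  0.04 ] turn share -0.014
tcp in clamp mm [  0.9 -45.7 139.5] rot [ 3.133 -0.074  1.469] F [ 2.28 10.34  0.84] t 15.325
```

Request:
servo_tool --steps '[{"slide": [-0.028, 0, 0], "turn": 0}, {"slide": [-0.028, 0, 0], "turn": 0}]'

```text
time: 15.58
eef_pos: [0.5532, 0.0427, 0.1394]
eef_rot: [3.133, -0.081, 1.468]
contact_force: [2.9, 11.0, 0.4]
opening: 0.0008
```

```bash
python3 go.py 0 -15 137
```

```text
target [0.5551 0.0746 0.137 ] slide shares [ 0.264 -0.012  0.042] turn share -0.015
tcp in clamp mm [  0.9 -47.  139.4] rot [ 3.133 -0.081  1.468] F [ 2.95 11.01  0.44] t 15.575
```

Request:
servo_tool --steps '[{"slide": [-0.027, 0, 0], "turn": 0}, {"slide": [-0.027, 0, 0], "turn": 0}]'

```text
time: 15.82
eef_pos: [0.5532, 0.0419, 0.1394]
eef_rot: [3.132, -0.088, 1.467]
contact_force: [2.5, 13.0, -0.2]
opening: 0.0003
```

```bash
python3 go.py 0 -15 137
```

```text
target [0.5551 0.0746 0.137 ] slide shares [ 0.27  -0.013  0.044] turn share -0.016
tcp in clamp mm [  0.9 -47.8 139.4] rot [ 3.132 -0.088  1.467] F [ 2.48 12.99 -0.19] t 15.825
```

The force is rising (13.2 N for +0.8 mm). One more small increment to confirm it's stiff.

Request:
servo_tool --steps '[{"slide": [-0.028, 0, 0], "turn": 0}, {"slide": [-0.028, 0, 0], "turn": 0}]'

```text
time: 16.08
eef_pos: [0.5531, 0.0414, 0.1394]
eef_rot: [3.132, -0.095, 1.466]
contact_force: [3.6, 13.9, 0.5]
opening: 0.0004
```

```bash
python3 go.py 0 -15 137; python3 jaw.py w8.png|tail -1; python3 -c "
import cv2;im=cv2.imread('pics/w8.png');cv2.imwrite('pics/w8c.png',cv2.resize(im[0:120,220:340],None,fx=5,fy=5,interpolation=cv2.INTER_CUBIC))"
```

```text
target [0.5551 0.0746 0.137 ] slide shares [ 0.274 -0.013  0.046] turn share -0.017
tcp in clamp mm [  1.  -48.3 139.4] rot [ 3.132 -0.095  1.466] F [ 3.62 13.89  0.47] t 16.075
edges row,step,y@z120,y@z72 [(67, -10, 51.5, 60.9), (68, -22, 51.0, 60.3), (69, -34, 50.5, 59.7), (70, -36, 50.0, 59.1), (71, -25, 49.5, 58.5), (72, -10, 49.0, 57.9), (88, 13, 41.1, 48.2), (89, 27, 40.6, 47.5), (90, 38, 40.1, 46.9), (91, 29, 39.6, 46.3), (92, 11, 39.1, 45.7), (114, -13, 28.0, 32.0), (115, -19, 27.5, 31.4), (116, -18, 27.0, 30.7), (117, -11, 26.5, 30.1), (128, -10, 20.8, 23.1), (129, -14, 20.3, 22.5), (135, 10, 17.2, 18.6), (136, 20, 16.7, 18.0), (137, 21, 16.2, 17.4), (138, 12, 15.7, 16.7), (154, -10, 7.3, 6.4), (155, -11, 6.7, 5.7), (156, -9, 6.2, 5.1), (197, -9, -15.9, -22.2), (198, -17, -16.4, -22.9), (199, -20, -17.0, -23.6), (200, -15, -17.5, -24.3)]
```

View pics/w8c.png

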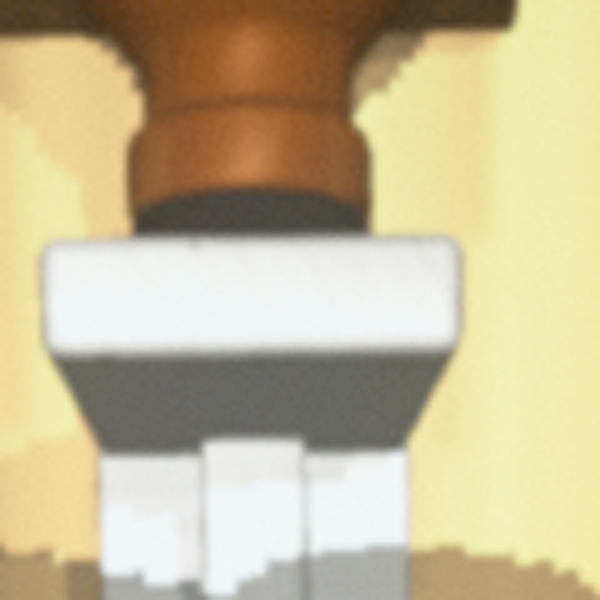

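```bash
cat > gap.py <<'E'
from h import *
x=np.load('clamp.npy'); p=cam('wrist','w9.png')
Y=lambda r,z:round(float(1e3*np.dot([-np.sin(x[2]),np.cos(x[2])],onplane(p,(275,r),z)[:2]-x[:2])),2)
g=cv2.GaussianBlur(p['image'],(1,3),0)[:,265:285].astype(float).mean(1)
for r in range(30,56): print(r,g[r].round().astype(int),Y(r,.12),Y(r,.0725))
print(p['position'],p['attitude'],Y(71,.12),'plate thickness check')
E
python3 gap.py
```

```text
30 [170 109  60] 69.52 83.1
31 [171 110  61] 69.05 82.52
32 [172 111  62] 68.58 81.93
33 [171 111  62] 68.1 81.35
34 [169 109  62] 67.63 80.76
35 [162 104  59] 67.15 80.18
36 [146  95  57] 66.68 79.59
37 [121  84  55] 66.2 79.0
38 [97 75 57] 65.72 78.42
39 [82 72 61] 65.25 77.83
40 [77 72 64] 64.77 77.24
41 [76 73 65] 64.29 76.65
42 [77 73 65] 63.82 76.06
43 [77 73 66] 63.34 75.47
44 [78 74 67] 62.86 74.88
45 [84 81 74] 62.38 74.29
46 [107 106  99] 61.9 73.7
47 [149 148 142] 61.42 73.11
48 [192 192 186] 60.94 72.52
49 [220 220 216] 60.46 71.92
50 [232 233 229] 59.98 71.33
51 [236 238 234] 59.5 70.74
52 [238 239 236] 59.01 70.14
53 [239 240 237] 58.53 69.55
54 [239 242 238] 58.05 68.95
55 [240 243 240] 57.56 68.36
[0.55691946 0.10075139 0.32409276] [ 2.96853733 -0.00911615 -0.10645827] 49.77 plate thickness check
```

Relative geometry: rim at y 78.9, jaw front at 61.4, so the jaw is at about 57.4, which matches seated within ~0.5 mm. One last gentle nudge, well below 20 N, to confirm it's stiff.

Request:
servo_tool --steps '[{"slide": [-0.03, 0, 0], "turn": 0}, {"slide": [-0.03, 0, 0], "turn": 0}]'

```text
time: 16.52
eef_pos: [0.5531, 0.041, 0.1394]
eef_rot: [3.131, -0.104, 1.465]
contact_force: [3.8, 14.6, 0.9]
opening: 0.0006
```

```bash
python3 go.py 0 -15 137; python3 gap.py | sed -n '7,9p;16,20p'
```

```text
target [0.5551 0.0746 0.137 ] slide shares [ 0.277 -0.014  0.049] turn share -0.018
tcp in clamp mm [  1.  -48.7 139.4] rot [ 3.131 -0.104  1.465] F [ 3.81 14.64  0.86] t 16.525
36 [157 102  59] 66.65 79.99
37 [139  93  57] 66.17 79.4
38 [114  82  57] 65.69 78.81
45 [92 90 83] 62.32 74.66
46 [122 121 115] 61.84 74.07
47 [164 163 157] 61.36 73.47
48 [201 201 195] 60.88 72.87
49 [223 224 219] 60.39 72.28
```

Request:
servo_tool --steps '[{"slide": [-0.033, 0, 0], "turn": 0}, {"slide": [-0.033, 0, 0], "turn": 0}]'

```text
time: 16.82
eef_pos: [0.5531, 0.0405, 0.1394]
eef_rot: [3.131, -0.112, 1.464]
contact_force: [3.8, 14.9, 0.8]
opening: 0.001
```

```bash
python3 go.py 0 -15 137; python3 gap.py | sed -n '7,9p;16,20p'
```

```text
target [0.5551 0.0746 0.137 ] slide shares [ 0.281 -0.014  0.052] turn share -0.019
tcp in clamp mm [  1.  -49.2 139.4] rot [ 3.131 -0.112  1.464] F [ 3.81 14.95  0.81] t 16.825
36 [163 106  60] 66.62 80.42
37 [153  99  58] 66.14 79.83
38 [134  90  57] 65.65 79.23
45 [104 103  96] 62.26 75.05
46 [144 144 138] 61.77 74.45
47 [186 186 180] 61.29 73.85
48 [214 215 209] 60.8 73.25
49 [228 229 224] 60.31 72.65
```

The trigger is now at 15.4 N, above the 10–14 N sliding range. There is a clear knee from the steady ~10.5 N, and the jaw-to-rim distance matches seated, so I stop squeezing. I let the trigger return, then rise.

Request:
servo_tool --steps '[{"slide": [0.1, 0, 0], "turn": 0}, {"slide": [0.2, 0, 0.02], "turn": 0}, {"slide": [0.29, 0, 0.03], "turn": 0}, {"slide": [0.29, 0, 0.03], "turn": 0}]'

```text
time: 17.38
eef_pos: [0.5569, 0.0755, 0.1397]
eef_rot: [3.13, -0.112, 1.465]
contact_force: [-0.4, -0.1, 0.1]
opening: 0.0005
```

Request:
servo_tool --steps '[{"slide": [0.05, 0, -0.4], "turn": 0}, {"slide": [0.05, 0, -0.8], "turn": 0}, {"slide": [0.05, 0, -0.8], "turn": 0}]'

```text
time: 17.75
eef_pos: [0.5579, 0.0699, 0.2407]
eef_rot: [3.121, -0.111, 1.465]
contact_force: [0.4, 0.2, 0.0]
opening: 0.0001
```

```bash
python3 go.py 0 -185 150; python3 jaw.py w10.png|tail -1;  python3 -c "
import cv2;im=cv2.imread('pics/w10.png');cv2.imwrite('pics/w10c.png',cv2.resize(im[0:250,180:380],None,fx=2.3,fy=2.3))"
```

```text
target [ 0.5403 -0.0947  0.15  ] slide shares [-1.455 -0.014  0.599] turn share -0.018
tcp in clamp mm [  3.3 -19.5 240.7] rot [ 3.121 -0.111  1.465] F [0.44 0.18 0.03] t 17.75
edges row,step,y@z120,y@z72 [(123, 14, 60.3, 63.9), (124, 28, 59.5, 63.0), (125, 27, 58.7, 62.1), (126, 14, 57.9, 61.2), (137, -12, 49.4, 51.3), (138, -19, 48.6, 50.4), (139, -17, 47.8, 49.5), (141, 31, 46.3, 47.7), (142, 38, 45.5, 46.8), (143, 20, 44.7, 45.9), (169, -10, 24.1, 22.0), (205, 13, -5.2, -11.9), (206, 9, -6.1, -12.8), (215, -14, -13.5, -21.5), (216, -17, -14.4, -22.4), (217, -14, -15.2, -23.4)]
```

View pics/w10c.png

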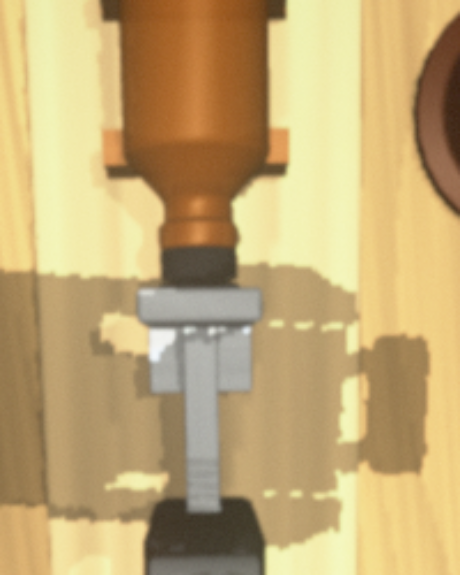

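The picture shows the head flush on the mouth with no stem visible and the bottle whole. Now I move to the release paddle.

Request:
servo_tool --steps '[{"slide": [-0.4, 0, -0.05], "turn": 0}, {"slide": [-0.8, 0, -0.1], "turn": 0}, {"slide": [-0.95, -0.01, -0.1], "turn": 0}]'

```text
time: 18.27
eef_pos: [0.5402, -0.0448, 0.2319]
eef_rot: [3.135, -0.112, 1.462]
contact_force: [0.1, 0.3, -0.1]
opening: 0.0006
```

Request:
servo_tool --steps '[{"slide": [-0.3, 0, 0], "turn": 0}, {"slide": [-0.5, 0, 0.2], "turn": 0}, {"slide": [-0.5, 0, 0.5], "turn": 0}, {"slide": [-0.5, 0, 0.65], "turn": 0}, {"slide": [-0.5, 0, 0.65], "turn": 0}]'

```text
time: 18.9
eef_pos: [0.534, -0.0943, 0.1458]
eef_rot: [3.139, -0.113, 1.462]
contact_force: [-0.4, 0.5, -0.0]
opening: 0.0004
```

```bash
python3 go.py 0 -185 108
```

```text
target [ 0.5403 -0.0947  0.108 ] slide shares [-0.034  0.051  0.314] turn share -0.021
tcp in clamp mm [  -6.2 -185.1  145.8] rot [ 3.139 -0.113  1.462] F [-0.45  0.52 -0.02] t 18.9
```

Request:
servo_tool --steps '[{"slide": [-0.02, 0.05, 0.15], "turn": 0}, {"slide": [-0.03, 0.05, 0.28], "turn": 0}, {"slide": [-0.04, 0.05, 0.36], "turn": 0}, {"slide": [-0.045, 0.05, 0.43], "turn": 0}, {"slide": [-0.045, 0.05, 0.43], "turn": 0}]'

```text
time: 19.52
eef_pos: [0.5407, -0.0955, 0.0951]
eef_rot: [3.138, -0.111, 1.463]
contact_force: [-2.4, -2.3, 3.5]
opening: 0.0005
```

```bash
python3 go.py 0 -185 94
```

```text
target [ 0.5403 -0.0947  0.094 ] slide shares [ 0.005 -0.004  0.01 ] turn share -0.02
tcp in clamp mm [   0.5 -185.8   95.1] rot [ 3.138 -0.111  1.463] F [-2.44 -2.25  3.54] t 19.525
```

Request:
servo_tool --steps '[{"slide": [0, 0, 0.02], "turn": 0}, {"slide": [0, 0, 0.035], "turn": 0}, {"slide": [0, 0, 0.035], "turn": 0}]'

```text
time: 19.9
eef_pos: [0.541, -0.0957, 0.0944]
eef_rot: [3.139, -0.111, 1.464]
contact_force: [-11.0, -1.8, 19.1]
opening: 0.0002
```

```bash
python3 go.py 0 -185 94
```

```text
target [ 0.5403 -0.0947  0.094 ] slide shares [ 0.007 -0.007  0.004] turn share -0.019
tcp in clamp mm [   0.9 -185.9   94.4] rot [ 3.139 -0.111  1.464] F [-11.    -1.77  19.15] t 19.9
```

The lever is at its stop (94.4 mm, 19 N). I rise and travel to the bottle side of the jaw.

Request:
servo_tool --steps '[{"slide": [0, 0, -0.4], "turn": 0}, {"slide": [0, 0, -0.8], "turn": 0}, {"slide": [0.2, 0, -1], "turn": 0}, {"slide": [0.6, 0, -1], "turn": 0}, {"slide": [1, 0, -1], "turn": 0}, {"slide": [1, 0, -1], "turn": 0}]'

```text
time: 20.65
eef_pos: [0.5521, 0.0122, 0.2277]
eef_rot: [3.137, -0.111, 1.468]
contact_force: [-0.2, -0.5, 0.3]
opening: 0.0007
```

Request:
servo_tool --steps '[{"slide": [0.45, 0, 0.05], "turn": 0}, {"slide": [0.9, 0, 0.1], "turn": 0}, {"slide": [1, 0, 0.1], "turn": 0}]'

```text
time: 21.02
eef_pos: [0.5643, 0.1336, 0.2287]
eef_rot: [3.138, -0.111, 1.471]
contact_force: [0.4, -0.5, -0.6]
opening: 0.0003
```

```bash
python3 go.py 0 86 100
```

```text
target [0.5639 0.1752 0.1   ] slide shares [ 0.224 -0.043  1.104] turn share -0.012
tcp in clamp mm [  4.1  44.5 228.7] rot [ 3.138 -0.111  1.471] F [ 0.39 -0.5  -0.59] t 21.025
```

Request:
servo_tool --steps '[{"slide": [0.22, -0.04, 0], "turn": 0}, {"slide": [0.22, -0.04, 0.35], "turn": 0}, {"slide": [0.22, -0.04, 0.7], "turn": 0}, {"slide": [0.22, -0.04, 0.95], "turn": 0}, {"slide": [0.22, -0.04, 1], "turn": 0}, {"slide": [0.22, -0.04, 1], "turn": 0}]'

```text
time: 21.78
eef_pos: [0.5645, 0.1725, 0.1129]
eef_rot: [3.137, -0.111, 1.47]
contact_force: [0.8, 0.4, -0.3]
opening: 0.0006
```

```bash
python3 go.py 0 15 103; python3 - <<'E'
from h import *
s=cam('scene'); im=cv2.cvtColor(s['image'],cv2.COLOR_RGB2BGR)[150:340,200:360]
cv2.imwrite('pics/s2.png',cv2.resize(im,None,fx=3.1,fy=3.1,interpolation=cv2.INTER_CUBIC))
E
```

```text
target [0.5577 0.1045 0.103 ] slide shares [-0.575  0.     0.019] turn share -0.013
tcp in clamp mm [  0.9  83.3 112.9] rot [ 3.137 -0.111  1.47 ] F [ 0.84  0.43 -0.31] t 21.775
```

View pics/s2.png

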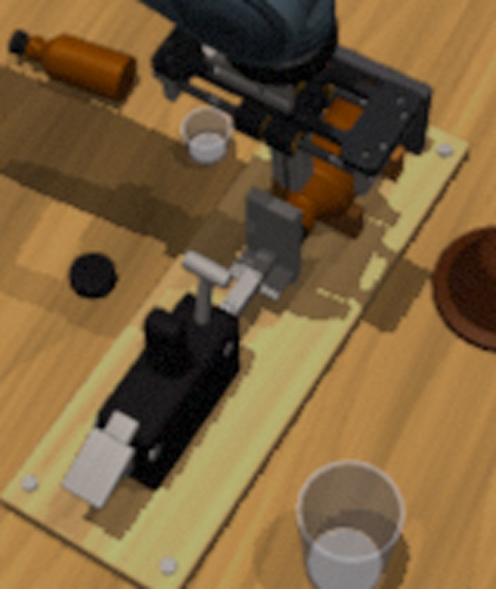

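The picture shows the release paddle down, and the fingers between jaw plate and bottle, clear of both. Now I slide the jaw back.

Request:
servo_tool --steps '[{"slide": [0, 0, 0.06], "turn": 0}, {"slide": [-0.08, 0, 0.06], "turn": 0}, {"slide": [-0.16, 0, 0.05], "turn": 0}, {"slide": [-0.24, 0, 0.05], "turn": 0}, {"slide": [-0.24, 0, 0.05], "turn": 0}]'

```text
time: 22.45
eef_pos: [0.5625, 0.1438, 0.1049]
eef_rot: [3.135, -0.11, 1.469]
contact_force: [-0.0, -0.5, 0.4]
opening: 0.0005
```

Request:
servo_tool --steps '[{"slide": [-0.06, 0, -0.01], "turn": 0}, {"slide": [-0.12, 0, -0.01], "turn": 0}, {"slide": [-0.18, 0, -0.02], "turn": 0}, {"slide": [-0.24, 0, -0.02], "turn": 0}, {"slide": [-0.27, 0, -0.03], "turn": 0}]'

```text
time: 23.08
eef_pos: [0.5592, 0.1108, 0.1047]
eef_rot: [3.135, -0.11, 1.469]
contact_force: [2.0, 3.1, -1.6]
opening: 0.0004
```

```bash
python3 go.py 0 15 103
```

```text
target [0.5577 0.1045 0.103 ] slide shares [-0.054 -0.007  0.008] turn share -0.014
tcp in clamp mm [  1.   21.4 104.7] rot [ 3.135 -0.11   1.469] F [ 2.05  3.13 -1.65] t 23.075
```

Request:
servo_tool --steps '[{"slide": [-0.04, 0, -0.005], "turn": 0}, {"slide": [-0.07, 0, -0.01], "turn": 0}, {"slide": [-0.09, 0, -0.01], "turn": 0}, {"slide": [-0.09, 0, -0.01], "turn": 0}]'

```text
time: 23.58
eef_pos: [0.5586, 0.1047, 0.1048]
eef_rot: [3.134, -0.121, 1.468]
contact_force: [6.6, 20.9, -2.6]
opening: 0.0002
```

```bash
python3 go.py 0 15 103
```

```text
target [0.5577 0.1045 0.103 ] slide shares [-0.005 -0.007  0.015] turn share -0.015
tcp in clamp mm [  0.9  15.3 104.8] rot [ 3.134 -0.121  1.468] F [ 6.65 20.95 -2.62] t 23.575
```

The rear stop was felt (22 N at the expected place). I back off, rise and verify.

Request:
servo_tool --steps '[{"slide": [0.1, 0, 0], "turn": 0}, {"slide": [0.15, 0, -0.3], "turn": 0}, {"slide": [0.15, 0, -0.7], "turn": 0}, {"slide": [0, 0, -1], "turn": 0}, {"slide": [-0.4, 0, -1], "turn": 0}, {"slide": [-0.8, 0, -1], "turn": 0}, {"slide": [-0.8, 0, -1], "turn": 0}]'

```text
time: 24.45
eef_pos: [0.5455, -0.0071, 0.2117]
eef_rot: [3.135, -0.119, 1.463]
contact_force: [-0.6, 0.6, -0.0]
opening: 0.0002
```

```bash
python3 go.py 0 15 200; python3 - <<'E'
from h import *
p=cam('wrist'); s=cam('scene')
A=cv2.cvtColor(p['image'],cv2.COLOR_RGB2BGR)[0:300,100:440]
B=cv2.cvtColor(s['image'],cv2.COLOR_RGB2BGR)[150:340,195:395]
A=cv2.resize(A,(453,400)); B=cv2.resize(B,(340,323),interpolation=cv2.INTER_CUBIC)
cv2.imwrite('pics/fin.png',np.hstack([A,cv2.copyMakeBorder(B,0,77,0,0,0)]))
E
```

```text
target [0.5577 0.1045 0.2   ] slide shares [ 0.918 -0.001  0.208] turn share -0.02
tcp in clamp mm [ -2.4 -97.3 211.7] rot [ 3.135 -0.119  1.463] F [-0.56  0.57 -0.04] t 24.45
```

View pics/fin.png

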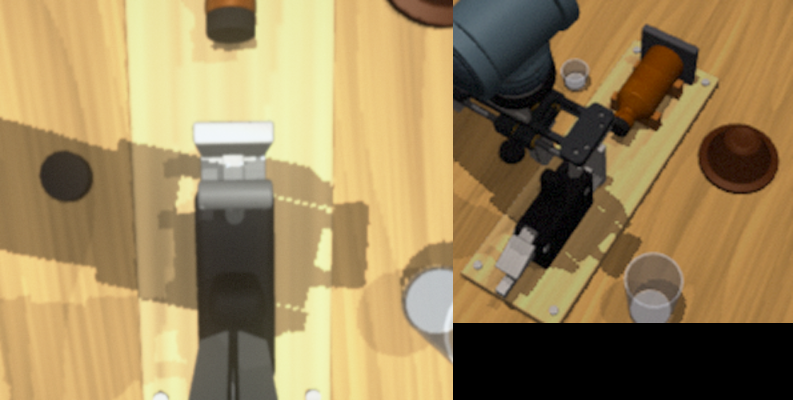

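Final view: jaw back against the housing, paddle down, stopper head on the mouth, and cap, cup, tumbler and volcano in place. One numeric check of the stopper.

```bash
python3 - <<'E'
from h import *
x=np.load('clamp.npy'); p=cam('wrist')
n=[-np.sin(x[2]),np.cos(x[2])]
Y=lambda r,z:round(float(1e3*np.dot(n,onplane(p,(274,r),z)[:2]-x[:2])),1)
im=p['image'].astype(float)
for r in range(0,36,1): 
    row=cv2.cvtColor(p['image'],cv2.COLOR_RGB2HSV)[r]; amber=(im[r,:,0]>1.5*im[r,:,2])&(im[r,:,0]<200); dark=im[r,240:310].max(1)<95
    print(r,im[r,268:280].mean(0).astype(int),'darkw',dark.sum(),Y(r,.072))
t=cam('top'); r,_,_=board(t); print(r)
E
```

```text
0 [166 103  46] darkw 0 85.0
1 [168 104  49] darkw 0 84.3
2 [169 106  50] darkw 0 83.5
3 [171 107  51] darkw 0 82.8
4 [172 109  52] darkw 0 82.0
5 [173 110  53] darkw 0 81.3
6 [169 107  51] darkw 0 80.5
7 [154  98  49] darkw 0 79.8
8 [124  82  45] darkw 0 79.0
9 [91 69 47] darkw 11 78.2
10 [75 66 51] darkw 24 77.5
11 [73 66 53] darkw 29 76.7
12 [74 66 53] darkw 33 76.0
13 [75 68 54] darkw 35 75.2
14 [74 67 53] darkw 35 74.5
15 [76 69 55] darkw 35 73.7
16 [75 68 53] darkw 35 72.9
17 [76 69 54] darkw 35 72.2
18 [77 69 55] darkw 35 71.4
19 [77 69 55] darkw 35 70.6
20 [78 70 55] darkw 35 69.9
21 [78 71 56] darkw 35 69.1
22 [77 70 55] darkw 35 68.4
23 [76 69 53] darkw 35 67.6
24 [73 65 49] darkw 35 66.8
25 [69 62 42] darkw 35 66.1
26 [68 59 41] darkw 35 65.3
27 [70 62 43] darkw 35 64.5
28 [69 61 42] darkw 35 63.8
29 [71 62 42] darkw 35 63.0
30 [71 63 44] darkw 33 62.2
31 [72 63 43] darkw 32 61.5
32 [71 63 43] darkw 29 60.7
33 [72 64 45] darkw 25 59.9
34 [77 67 47] darkw 19 59.2
35 [92 80 56] darkw 12 58.4
((562.010009765625, 143.25161743164062), (389.3644104003906, 146.15625), 84.91339874267578)
```

The rim is at y 79.0 and the head's outer edge at about 66.9, a 12 mm difference, so the stopper is fully home. I hand in.

```bash
python3 -c "
from h import *
print(manip.hand_in(), manip.get_obs()['time'])"
```

```text
the job is handed in; nothing more can be done
the job is handed in; nothing more can be done
```

The stopper is fully home, the release lever is down and the jaw is all the way back. I handed the job in after about 25 s of robot time; `hand_in()` gives no verdict.

- **Pumping:** I made four full squeezes and a force-limited fifth. I stopped the fifth at about 15.4 N at the knob, after the force climbed from a steady 10.5 N.
- **Release and jaw:** I pressed the lever to its stop (19 N). I then slid the jaw back until it met the rear stop, which read about 22 N where expected.
- **Stopper check:** the last measurement put the bottle's rim at y 79.0 mm and the stopper's outer face at about 66.9 mm. That 12 mm matches the fully-home figure, and no stem shows.
- **Surroundings:** the last picture shows the bottle whole in its cradle, the cups, cap and model in place, and the gripper clear of everything.

**What disagreed:**
- The force climbed more gently at the end than I expected from the pad's stiffness, so I also relied on the geometry to decide the stopper was home.
- The gripper picked up a tilt of about 0.12 rad while pushing under load, with no visible effect.
- The networks often mislabelled clamp parts, so I used my own fit of the clamp's position instead.

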